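# Lock the lever on the measuring fixture with an R-clip

### The arm

A 6-joint arm with a two-finger parallel gripper is mounted at the origin on the work surface. World frame = base frame: x ahead of the robot, y to its left, z up, the work surface at z = 0. Lengths are in m, angles in rad, forces in N, time in s.
With the tool pointing down it reaches from about 0.225 to 0.875 m from the base axis. Payload 3.4 kg.
Tool frame: the origin (TCP) lies at the very end of the fingers, on their centre line; the grasp point (between the pads) lies 19 mm behind it (manip.pinch_z is the distance from the TCP to the grasp point, in m); z points along the fingers, y is the line along which they close (so a half turn about z gives the same grasp; the last joint's range is limited). The gripper opens to 85 mm and grips with 20 to 120 N. Pads are 22 mm wide; open, the fingers measure 114 mm over their backs; the gripper's body (76 mm by 85 mm) begins 54 mm behind the grasp point. The pads swing forward as they close: fully open they stand 13 mm farther back than shut.
Start: joints at [-1.435, 0.276, 1.505, -0, 1.361, -0.121], TCP at [0.146, -0.556, 0.231] pointing down, gripper open.
Joint ranges: [-2.89, 2.89], [-0.75, 2.08], [0.22, 2.7], [-1.18, 4.32], [0.11, 2.71], [-2.7, 2.7]. Speed limits (rad/s): [2.57, 2.57, 3.14, 3.14, 3.14, 3.14].

### API

Orientations are given as a unit quaternion [w, x, y, z].
In Python, from rig import manip gives the robot as it stands. The module is installed in compiled form; this text tells all that it offers.
- The arm moves only by the shell command python3 -m jog 'ROWS' [FORCE]. ROWS is JSON, a list of rows, each an object of numbers: "dx", "dy", "dz": the shift along the tool's x, y, z each as a share of 25 cm, from -1 to 1; "ax", "ay", "az": the turn, a rotation vector about the tool's x, y, z each as a share of 90 degrees, from -1 to 1; "grip": the opening, from -1 (shut) to 1 (fully open), so that 0 is half open. A call has 1 to 5 rows; each row is the pose to reach, as a shift and turn from the pose commanded when the call began, along the tool's axes at that moment; what a row does not reach only later rows make up. A row lasts 1/12 s, in which the tool goes at most 41.7 mm and 7.16 degrees, less where a joint would pass 70% of its speed; a pose out of reach is approached as far as the arm can. A call with a number of a shift or a turn outside -1 to 1 is refused whole. A call with a gripper value outside its range is refused whole. The fingers move at their own pace and stop on an object; FORCE is the grip in N (left out, the last holds). Time passes only in rows, so rows that repeat a pose let the fingers close. It gives the time, the measured TCP pose, the force, the opening and the grip force at its end, in the units of the state.
- manip.get_state(): the state, without advancing time (a new reading comes with each control period).
- manip.get_image(name): name is "scene" or "side" or "wrist"; returns a dict with "img" (384x512x3 uint8, red, green, blue), "mtx" (3x3 intrinsics, pixels), "k1" (the pictures are not rectified: a ray, as slopes to the right and down, at radius r is drawn at 1 + k1 r^2 times it, then the intrinsics apply), "world_to_cam" (4x4, takes a point from world to camera coordinates); the wrist camera has in their place "T_tool_cam" (4x4, takes a point from camera to tool coordinates, whose origin is the TCP and whose axes are the flange's). Camera axes: x right, y down, z forward; pixel columns grow to the right and rows downward; lengths in m; the calibration is good to about 2 mm. A picture is of the moment at which its call begins: read the wrist's pose just before it. There is no depth.
- manip.sign_off(): hands the job in; it is judged then, once.
The state is a dict: "clock": time; "qpos": joint angles; "qd": joint speeds; "effort": joint torques, N m; "position": TCP position; "ee_rot": TCP orientation; "contact_force": force on the tool from outside, world axes, zero at the start; "moment": the same for the moment, N m; "width": finger opening in m; "gripper_force": force on a finger pad.
Only numpy, scipy, OpenCV 4.12 (cv2) and the standard library are available. Lean on these libraries where they do the work, as an engineer would, in place of code of your own. Each camera call takes 0.05 s, during which the arm holds its last target. There are 200 camera calls.

### The job

Secure the lever on the measuring fixture: take the large R-clip (the larger of the two) out of the black rack and, keeping it upright, push its straight leg down through the cross-hole of the fixture's shaft until its bent leg has ridden over the shaft and snapped round it. Let go of the clip and leave the small R-clip standing in the rack.

Things in the scene. Friction and masses are not known exactly. Their poses are not given: they have to be found in the camera images.
- clip_head (a point): Centre of the large R-clip's coil, a disc 25 mm across, 14 mm thick along y: grip its flat faces. Clip of 7 mm steel wire, 124 mm tall, 90 g, upright, legs in one of 3 pockets (62 mm apart) of the black rack (200x50 mm, 40 high); the others hold a small R-clip and a U-pin. z up, y across the clip, x from straight to bent leg. Straight leg: x = -9, y = 0 mm, down to z = -111.5
- bent_leg (a joint): Swing of the clip's sprung bent leg out from the coil, rad: 0 at rest, 0.1 to 0.25 passing the shaft, under 0.08 again once snapped on; pushing on takes about 4 to 10 N. In the clip's x-z plane it is pinched in at z = -41 mm, bulges to x = 12 at z = -60, is pinched to x = -1 at z = -76 and flares to x = 18 at its tip, z = -108.
- cross_hole (a point): Middle of the vertical cross-hole, on the axis of the fixed level shaft (36 mm thick, along y), 90 mm above the table. Hole 14 mm along x (mouth 20) and along y. Free end 30 mm to +y, lever hub from 22 mm to -y; nothing near is over 28 mm above the axis. Seated clip: in the x-z plane, bent leg on either side, straight leg in the hole, head about 59 mm above the axis (hard stop).
- small_head (a point): Centre of the coil of the small R-clip (same shape, 77 mm tall), a bystander that stays standing in its pocket of the rack.
There are look-alikes about, which are no part of the job. Leave any yellow look-alike of the part that bears clip_head alone. Leave any green look-alike of the part that bears cross_hole alone.

How it is judged:
By the outcome, as a careful person would: the job done as asked, in the order asked, and still so for the second after the job is handed in, with the robot touching nothing.
It also fails if it takes over 45 s, if anything falls off the work surface, if the arm or the gripper's body presses on something with over 40 N, if the wrist force passes 120 N, or if a joint passes its speed limit or range.

## Working session

There is one attempt and no reset: what is moved stays moved. The work goes in short steps, Python scripts to look and compute and a shell command to move; the robot and the scene stay as the last step left them, time stands still between calls to the robot, and variables do not carry over. Pictures are saved under pics/ and viewed, at most 12 in all, crops included, and the job is handed in when it is done.

```bash
mkdir -p pics
cat > h.py <<'E'
import numpy as np, cv2, json
from rig import manip
from scipy.spatial.transform import Rotation as R
def pose():
    s=manip.get_state(); q=s["ee_rot"]; T=np.eye(4)
    T[:3,:3]=R.from_quat([q[1],q[2],q[3],q[0]]).as_matrix(); T[:3,3]=s["position"]; return T,s
def grab(n,f=None):
    T,s=pose(); d=manip.get_image(n)
    d["c2w"]=T@np.array(d["T_tool_cam"]) if n=="wrist" else np.linalg.inv(np.array(d["world_to_cam"]))
    if f: cv2.imwrite(f"pics/{f}.png",d["img"][:,:,::-1])
    return d
def ray(d,u,v):
    K=np.array(d["mtx"]); k=d["k1"]
    p=cv2.undistortPoints(np.array([[[u,v]]],float),K,np.array([k,0,0,0.])).ravel()
    return d["c2w"][:3,3], d["c2w"][:3,:3]@np.array([p[0],p[1],1])
def plane(d,u,v,z,ax=2):
    o,r=ray(d,u,v); return o+r*(z-o[ax])/r[ax]
def tri(d1,p1,d2,p2):
    A=[];b=[]
    for d,p in((d1,p1),(d2,p2)):
        o,r=ray(d,*p); r=r/np.linalg.norm(r); M=np.eye(3)-np.outer(r,r); A.append(M);b.append(M@o)
    A=np.vstack(A);b=np.hstack(b); x=np.linalg.lstsq(A,b,rcond=None)[0]; return x,np.linalg.norm(A@x-b)
def proj(d,P):
    w=np.linalg.inv(d["c2w"]); q=w[:3,:3]@np.array(P)+w[:3,3]
    x,y=q[:2]/q[2]; f=1+d["k1"]*(x*x+y*y); K=np.array(d["mtx"]); return (K@[x*f,y*f,1])[:2]
E
python3 - <<'E'
from h import *
a=grab("scene");b=grab("side");
for n,d in(("scene",a),("side",b)): print(n,d["c2w"].round(3).tolist(),d["k1"],np.array(d["mtx"]).round(1).tolist())
print(manip.get_state(),manip.pinch_z)
cv2.imwrite("pics/s1.png",cv2.resize(a["img"][:,:,::-1],(768,576)));cv2.imwrite("pics/d1.png",cv2.resize(b["img"][:,:,::-1],(768,576)))
E
```

```text
scene [[-0.858, 0.4, -0.322, 0.75], [0.513, 0.661, -0.547, 0.525], [-0.006, -0.635, -0.773, 0.744], [0.0, 0.0, 0.0, 1.0]] 0.040279734632252574 [[374.7, 0.0, 256.7], [0.0, 374.7, 194.0], [0.0, 0.0, 1.0]]
side [[-0.934, -0.216, 0.285, 0.269], [-0.357, 0.526, -0.772, 0.64], [0.017, -0.823, -0.568, 0.512], [0.0, 0.0, 0.0, 1.0]] -0.058270314600236815 [[379.4, 0.0, 251.6], [0.0, 379.4, 194.6], [0.0, 0.0, 1.0]]
{'clock': 0.1, 'qpos': array([-1.43499598e+00,  2.76561868e-01,  1.50599521e+00, -2.39386119e-06,
        1.36073077e+00, -1.20978326e-01]), 'qd': array([ 0.00068394, -0.0021692 , -0.00266578,  0.00098053, -0.00062924,
       -0.00065987]), 'effort': array([ 1.23607380e-03, -4.17699766e+01, -2.46406156e+01, -3.01962755e-04,
        5.71888435e-03,  8.66695302e-06]), 'position': array([ 0.14597206, -0.55567394,  0.23051357]), 'ee_rot': array([-8.47567374e-04,  9.91769016e-01,  1.28037104e-01, -7.45188369e-06]), 'contact_force': array([-0.2515568 ,  0.71892018,  0.46061529]), 'moment': array([ 0.03341999, -0.00100326,  0.02849337]), 'gripper_force': 0.0, 'width': 0.08578665184112509} 0.0187
```

View pics/s1.png

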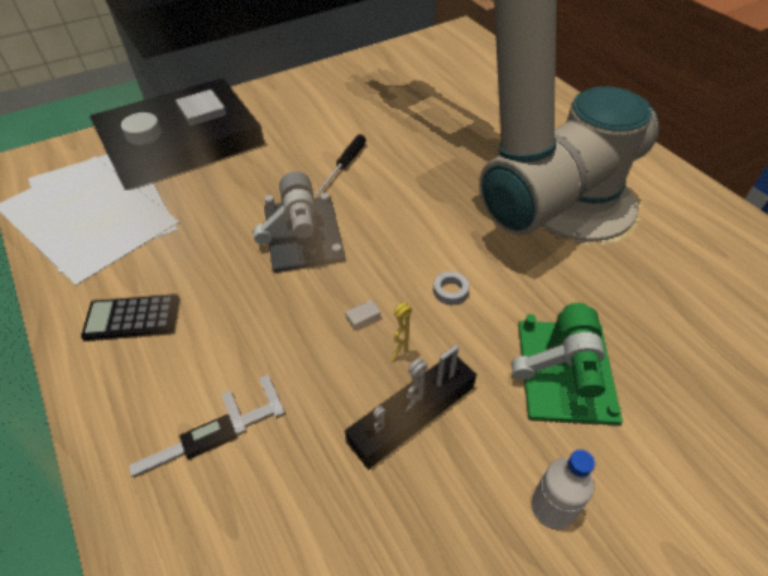

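View pics/d1.png

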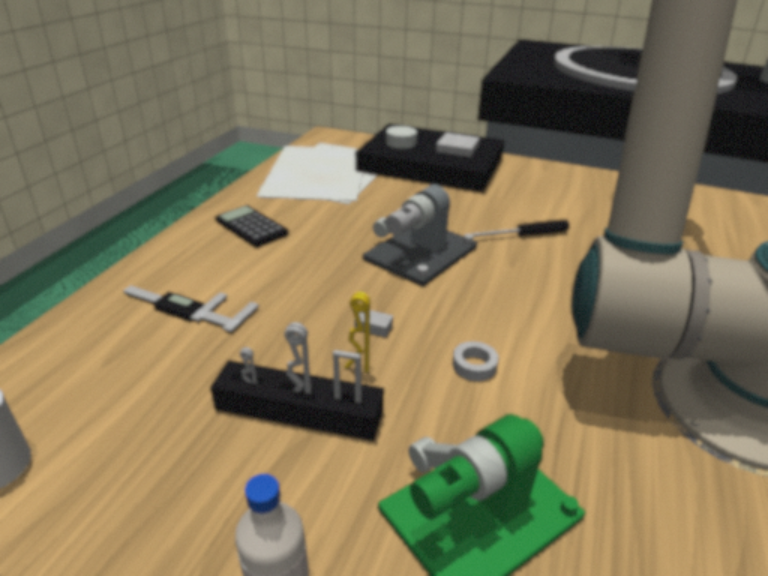

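The scene view shows the large clip's coil at about (279,247) in native pixels and the fixture's shaft at about (200,141). The side view has the coil at (197,221) and the shaft at about (271,142). The yellow clip stands behind the rack. The green fixture is the decoy.

Run:
```python
from h import *
a=grab("scene");b=grab("side")
s=1/1.5
def t(n,p,q): x,e=tri(a,(p[0]*s,p[1]*s),b,(q[0]*s,q[1]*s)); print(n,x.round(4),round(e,4))
t("head",(418,368),(296,331)); t("yellow",(403,310),(360,301)); t("small",(379,412),(248,353))
t("upinR",(452,350),(347,355))
for p in[(348,432),(370,460),(476,380),(455,362)]: print("rack sc",plane(a,p[0]*s,p[1]*s,.04).round(3))
for p in[(213,390),(217,367),(382,392),(377,412)]: print("rack sd",plane(b,p[0]*s,p[1]*s,.04).round(3))
ia=cv2.resize(a["img"][100:190,150:250,::-1],(600,540),interpolation=2)
ib=cv2.resize(b["img"][110:200,225:325,::-1],(600,540),interpolation=2)
cv2.imwrite("pics/fx.png",cv2.resize(np.hstack([ia,ib]),(800,360)))
ic=cv2.resize(a["img"][195:315,220:330,::-1],(550,600),interpolation=2)[:, :]
```

```text
head [0.5201 0.2161 0.1232] 0.0015
yellow [0.4829 0.1208 0.1117] 0.0005
small [0.5828 0.2226 0.0765] 0.0014
upinR [0.4606 0.2099 0.1057] 0.0021
rack sc [0.625 0.211 0.04 ]
rack sc [0.619 0.26  0.04 ]
rack sc [0.43  0.235 0.04 ]
rack sc [0.438 0.195 0.04 ]
rack sd [0.612 0.259 0.04 ]
rack sd [0.63  0.223 0.04 ]
rack sd [0.428 0.188 0.04 ]
rack sd [0.422 0.219 0.04 ]
```

View pics/fx.png

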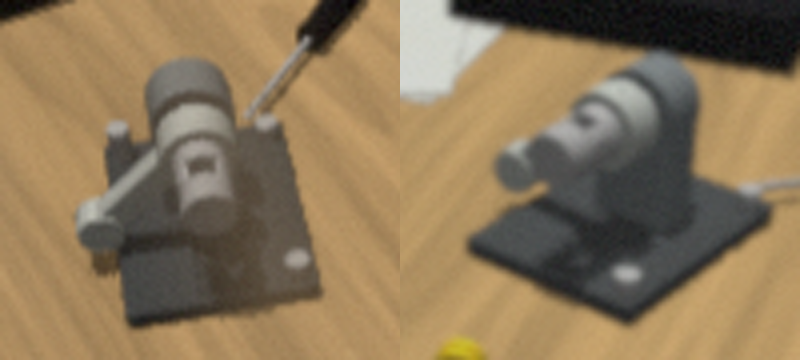

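The fixture crop shows the hole at about (200.5,141.3) in scene and (272,140) in side. The free end is at (202,153.8) in scene and (263,150) in side.

Run:
```python
from h import *
a=grab("scene");b=grab("side");w=grab("wrist")
print("hole top",tri(a,(200.5,141.3),b,(272,140)),plane(a,200.5,141.3,.107),plane(b,272,140,.107))
print("end",tri(a,(202,153.8),b,(263.3,150)))
print(np.array(w["T_tool_cam"]).round(3).tolist(),np.array(w["mtx"])[0,0])
```

```text
hole top (array([ 0.51345044, -0.15260464,  0.10067304]), np.float64(0.0025485803771868954)) [ 0.51708476 -0.14367946  0.107     ] [ 0.5096063  -0.14379261  0.107     ]
end (array([ 0.52486037, -0.12459453,  0.08537808]), np.float64(0.001658470399406625))
[[0.0, -0.952, -0.306, 0.079], [1.0, 0.001, -0.001, -0.0], [0.001, -0.306, 0.952, -0.143], [0.0, 0.0, 0.0, 1.0]] 284.86804990214017
```

```bash
python3 -m jog '[{"dx":0.12,"dy":-0.12,"dz":-0.05},{"dx":0.23,"dy":-0.26,"dz":-0.1},{"dx":0.34,"dy":-0.4,"dz":-0.1},{"dx":0.45,"dy":-0.53,"dz":-0.1},{"dx":0.55,"dy":-0.64,"dz":-0.1}]'
```

```text
schema error: expected keys dx, dy, dz, ax, ay, az, grip
```

```bash
python3 -m jog '[{"dx":0.9,"dy":-0.6,"dz":-0.08,"ax":0,"ay":0,"az":0,"grip":1},{"dx":0.9,"dy":-0.6,"dz":-0.08,"ax":0,"ay":0,"az":0,"grip":1},{"dx":0.9,"dy":-0.6,"dz":-0.08,"ax":0,"ay":0,"az":0,"grip":1},{"dx":0.9,"dy":-0.6,"dz":-0.08,"ax":0,"ay":0,"az":0,"grip":1},{"dx":0.9,"dy":-0.6,"dz":-0.08,"ax":0,"ay":0,"az":0,"grip":1}]'
```

```text
clock: 0.77
position: [0.2848, -0.3993, 0.2469]
ee_rot: [0.0, 0.992, 0.128, 0.0]
contact_force: [1.1, -0.6, 0.1]
width: 0.0856
gripper_force: 0.0
```

```bash
for i in 1; do python3 -m jog '[{"dx":0.9,"dy":-0.6,"dz":0,"ax":0,"ay":0,"az":0,"grip":1},{"dx":0.9,"dy":-0.6,"dz":0,"ax":0,"ay":0,"az":0,"grip":1},{"dx":0.9,"dy":-0.6,"dz":0,"ax":0,"ay":0,"az":0,"grip":1},{"dx":0.9,"dy":-0.6,"dz":0,"ax":0,"ay":0,"az":0,"grip":1},{"dx":0.9,"dy":-0.6,"dz":0,"ax":0,"ay":0,"az":0,"grip":1}]'; done
python3 -m jog '[{"dx":0.45,"dy":-0.29,"dz":0,"ax":0,"ay":0,"az":0,"grip":1},{"dx":0.45,"dy":-0.29,"dz":0,"ax":0,"ay":0,"az":0,"grip":1},{"dx":0.45,"dy":-0.29,"dz":0,"ax":0,"ay":0,"az":0,"grip":1},{"dx":0.45,"dy":-0.29,"dz":0,"ax":0,"ay":0,"az":0,"grip":1},{"dx":0.45,"dy":-0.29,"dz":0,"ax":0,"ay":0,"az":0,"grip":1}]'
python3 - <<'E'
from h import *
w=grab("wrist"); cv2.imwrite("pics/w1.png",cv2.resize(w["img"][:,:,::-1],(768,576),interpolation=2))
print(pose()[1]["position"],proj(w,[.5134,-.146,.107]),pose()[1]["qpos"])
E
```

```text
clock: 1.18
position: [0.4233, -0.2432, 0.247]
ee_rot: [0.0, 0.992, 0.128, 0.0]
contact_force: [0.3, 0.2, -0.0]
width: 0.0856
gripper_force: 0.0
clock: 1.6
position: [0.5142, -0.1441, 0.2464]
ee_rot: [-0.0, 0.991, 0.13, 0.0]
contact_force: [0.3, -0.9, -0.2]
width: 0.0856
gripper_force: 0.0
[ 0.51283896 -0.14566285  0.24638869] [259.09027991 181.82428174] [-4.06614544e-01  2.04777341e-01  1.56501877e+00 -9.99851784e-04
  1.37251936e+00  9.04694628e-01]
```

View pics/w1.png

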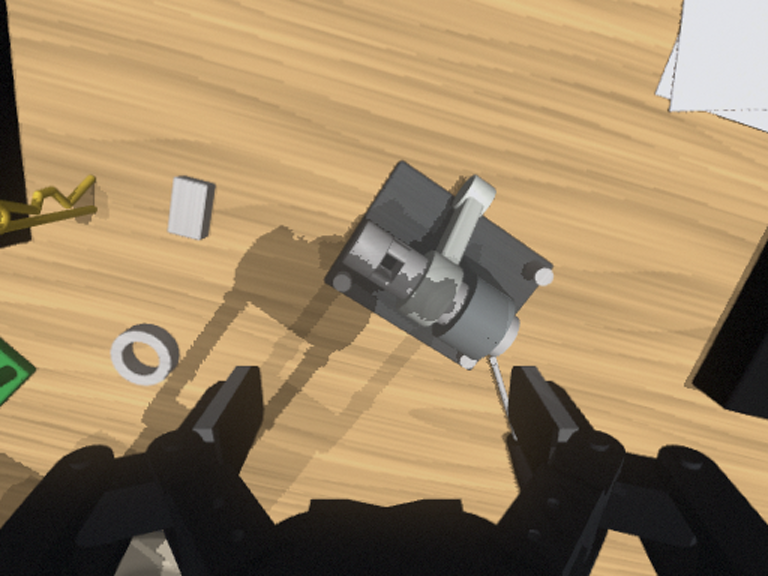

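The wrist picture shows the fixture with the hole mouth at about (258,175) native. The shaft runs from upper left at the free end to lower right. I'll take one enlarged crop for the exact pixels.

Run:
```python
from h import *
w=grab("wrist"); np.savez("w1.npz",c2w=w["c2w"],mtx=w["mtx"],k1=w["k1"],img=w["img"])
cv2.imwrite("pics/w1c.png",cv2.resize(w["img"][135:255,210:370,::-1],(800,600),interpolation=2))
```

```text
(no output)
```

View pics/w1c.png

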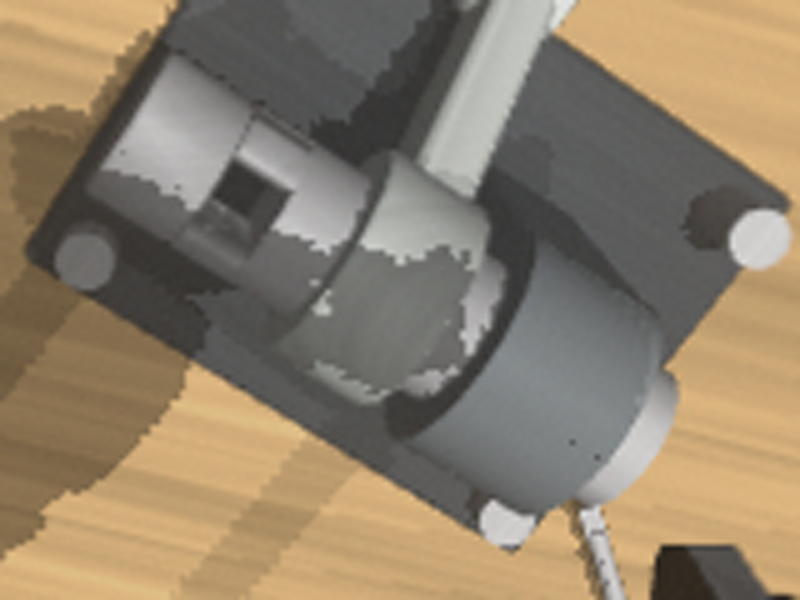

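The crop shows the mouth centred at crop (246,206). The lower plate edge runs (30,250) to (515,550). The shaft silhouettes run (178,55) to (385,160) and (90,190) to (275,312).

Run:
```python
from h import *
z=np.load("w1.npz"); w={k:z[k] for k in z}; w["k1"]=float(w["k1"])
f=lambda u,v,h: plane(w,210+u/5,135+v/5,h)
def ang(p,q): d=p-q; return np.degrees(np.arctan2(d[1],d[0])).round(1)
print("hole",f(246,206,.105),"corners",[f(*c,.105).round(4).tolist() for c in[(240,155),(298,190),(253,255),(195,225)]])
print("plate",ang(f(30,250,.012),f(515,550,.012)),ang(f(530,30,.012),f(790,200,.012)))
print("shaft up",ang(f(178,55,.09),f(385,160,.09)),"low",ang(f(90,190,.09),f(275,312,.09)))
print("sil pts",[f(*c,.09).round(4).tolist() for c in[(178,55),(385,160),(90,190),(275,312)]])
print("end disc mid",f(134,122,.09))
m1=f(262,200,.072)
```

```text
hole [ 0.51712933 -0.14640239  0.105     ] corners [[0.5272, -0.1424, 0.105], [0.5232, -0.1559, 0.105], [0.5073, -0.1506, 0.105], [0.5105, -0.1372, 0.105]]
plate 71.3 73.1
shaft up 77.9 low 70.2
sil pts [[0.5413, -0.1252, 0.09], [0.5309, -0.1738, 0.09], [0.5081, -0.114, 0.09], [0.4915, -0.1601, 0.09]]
end disc mid [ 0.52506228 -0.11964928  0.09      ]
```

```bash
python3 -m jog '[{"dx":0.22,"dy":-0.8,"dz":0,"ax":0,"ay":0,"az":0.1,"grip":1},{"dx":0.22,"dy":-0.8,"dz":0,"ax":0,"ay":0,"az":0.1,"grip":1},{"dx":0.22,"dy":-0.8,"dz":0,"ax":0,"ay":0,"az":0.1,"grip":1},{"dx":0.22,"dy":-0.8,"dz":0,"ax":0,"ay":0,"az":0.1,"grip":1},{"dx":0.22,"dy":-0.8,"dz":0,"ax":0,"ay":0,"az":0.1,"grip":1}]'
python3 - <<'E'
from h import *
T,s=pose(); print(s["qpos"],T[:3,:3].T@(np.array([.52,.216,.245])-T[:3,3])/.25)
E
```

```text
clock: 2.12
position: [0.5141, 0.0579, 0.2469]
ee_rot: [0.001, 0.999, 0.048, 0.0]
contact_force: [0.1, -1.0, -0.2]
width: 0.0851
gripper_force: 0.0
[-2.16807616e-02  1.79998972e-01  1.59592514e+00 -1.11285786e-03
  1.36551589e+00  1.45352939e+00] [ 0.08386696 -0.62738012  0.0069847 ]
```

```bash
python3 -m jog '[{"dx":0.08,"dy":-0.63,"dz":0,"ax":0,"ay":0,"az":0,"grip":1},{"dx":0.08,"dy":-0.63,"dz":0,"ax":0,"ay":0,"az":0,"grip":1},{"dx":0.08,"dy":-0.63,"dz":0,"ax":0,"ay":0,"az":0,"grip":1},{"dx":0.08,"dy":-0.63,"dz":0,"ax":0,"ay":0,"az":0,"grip":1},{"dx":0.08,"dy":-0.63,"dz":0,"ax":0,"ay":0,"az":0,"grip":1}]'
python3 - <<'E'
from h import *
w=grab("wrist"); np.savez("w2.npz",c2w=w["c2w"],mtx=w["mtx"],k1=w["k1"],img=w["img"])
p=proj(w,[.52,.216,.12]); print(p, proj(w,[.45,.21,.04]),proj(w,[.6,.225,.04]))
cv2.imwrite("pics/w2.png",cv2.resize(w["img"][60:300,150:400,::-1],(625,600),interpolation=2))
E
```

```text
clock: 2.53
position: [0.5192, 0.221, 0.2466]
ee_rot: [-0.002, 0.999, 0.051, 0.0]
contact_force: [0.0, -0.9, -0.0]
width: 0.0854
gripper_force: 0.0
[263.13899949 183.7538133 ] [260.8309008  217.71081453] [261.77468973  98.65227076]
```

View pics/w2.png

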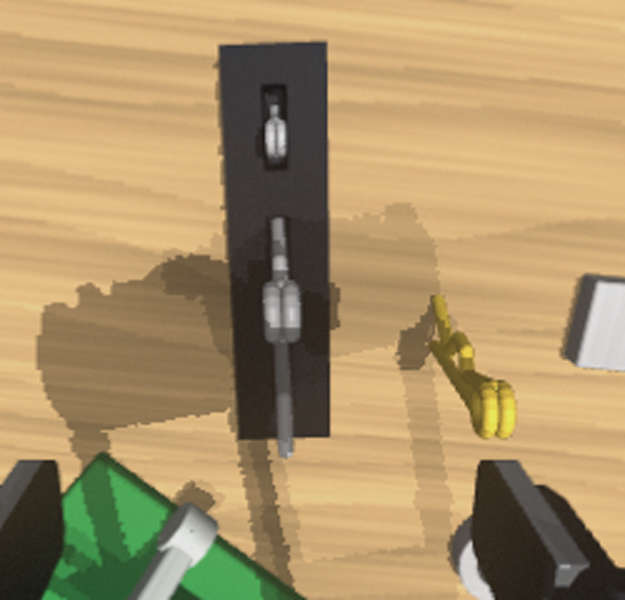

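The coil's top view is centred at crop (282,310), which is native (262.8,184) and agrees with the triangulation. The small clip is in the far pocket and the U-pin is nearer the robot. The yellow clip and the green lever are off to the sides.

Run:
```python
from h import *
z=np.load("w2.npz"); w={k:z[k] for k in z}; w["k1"]=float(w["k1"])
f=lambda u,v,h: plane(w,150+u/2.5,60+v/2.5,h)
def ang(p,q): d=p-q; return np.degrees(np.arctan2(d[1],d[0])).round(1)
print("head",f(282,310,.123),f(282,302,.132),f(282,310,.118))
print("rack edges",ang(f(220,45,.04),f(238,438,.04)),ang(f(327,42,.04),f(329,437,.04)))
print("rack mid",(f(220,45,.04)+f(327,42,.04)+f(238,438,.04)+f(329,437,.04))/4, f(220,45,.04)-f(327,42,.04))
print("small-head dir",ang(f(275,138,.0765),f(282,310,.122)))
print("yellow leg",f(437,300,.01),"coil",f(493,410,.112),"green knob",f(200,525,.06),f(200,525,.1))
T,s=pose(); print(np.degrees(np.arctan2(T[1,0],T[0,0])),T[:3,3], s["qpos"][5])
print(T[:3,:3].T@(np.array([.5203,.2165,.12])-T[:3,3])/.25)
```

```text
head [0.5205788  0.21644825 0.123     ] [0.52628464 0.21721914 0.132     ] [0.51913744 0.21620942 0.118     ]
rack edges 7.6 7.6
rack mid [0.52402124 0.21703329 0.04      ] [-0.00631546  0.04873137  0.        ]
small-head dir 8.3
yellow leg [0.50264708 0.12637207 0.01      ] coil [0.48265446 0.12164814 0.112     ] green knob [0.37876997 0.24401313 0.06      ] [0.40529373 0.2422165  0.1       ]
5.821369661105691 [0.51915409 0.21789839 0.24650109] 1.7432545466941876
[0.00408754 0.00586076 0.50600559]
```

```bash
python3 -m jog '[{"dx":0.004,"dy":0.006,"dz":0.15,"ax":0,"ay":0,"az":-0.02,"grip":1},{"dx":0.004,"dy":0.006,"dz":0.3,"ax":0,"ay":0,"az":-0.02,"grip":0.3},{"dx":0.004,"dy":0.006,"dz":0.45,"ax":0,"ay":0,"az":-0.02,"grip":0},{"dx":0.004,"dy":0.006,"dz":0.57,"ax":0,"ay":0,"az":-0.02,"grip":0},{"dx":0.004,"dy":0.006,"dz":0.57,"ax":0,"ay":0,"az":-0.02,"grip":0}]' 80
python3 - <<'E'
from h import *
w=grab("wrist");a=grab("side")
cv2.imwrite("pics/w3.png",np.hstack([cv2.resize(w["img"][120:320,160:360,::-1],(400,400)),cv2.resize(a["img"][150:300,120:270,::-1],(400,400))]))
print(pose()[1]["position"],pose()[1]["width"])
E
```

```text
clock: 3.0
position: [0.5157, 0.2115, 0.0984]
ee_rot: [0.002, 0.998, 0.064, -0.007]
contact_force: [-0.4, 0.2, -1.4]
width: 0.0428
gripper_force: 0.0
[0.52036017 0.21358793 0.10405731] 0.04258869575108258
```

View pics/w3.png

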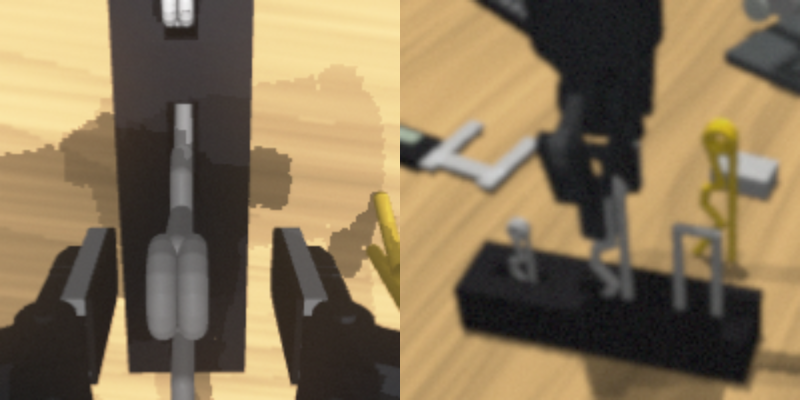

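The pads straddle the coil, which sits a little left of centre, and the arm was still settling. I'll let it settle and re-measure.

```bash
python3 -m jog '[{"dx":0,"dy":0,"dz":0,"ax":0,"ay":0,"az":0,"grip":0},{"dx":0,"dy":0,"dz":0,"ax":0,"ay":0,"az":0,"grip":0},{"dx":0,"dy":0,"dz":0,"ax":0,"ay":0,"az":0,"grip":0}]' 80
python3 - <<'E'
from h import *
w=grab("wrist")
T,s=pose(); print(s["position"],np.degrees(np.arctan2(T[1,0],T[0,0])),T[2,:3])
g=w["img"].astype(int); row=260
hsv=cv2.cvtColor(w["img"],cv2.COLOR_RGB2HSV)
for row in(250,262,275): 
    r=g[row,200:315].mean(1); print(row,' '.join(str(int(x)) for x in r[::2]))
E
```

```text
clock: 3.35
position: [0.522, 0.2159, 0.1065]
ee_rot: [-0.0, 0.998, 0.065, 0.002]
contact_force: [-0.3, 0.5, -0.5]
width: 0.0426
gripper_force: 0.0
[0.52161876 0.21603969 0.1061075 ] 7.504542092695887 [ 3.66757032e-03 -3.04835871e-04 -9.99993228e-01]
250 88 89 87 87 62 38 37 33 37 69 128 130 126 79 37 35 38 37 37 35 34 65 91 102 107 105 99 89 95 90 103 107 106 101 91 51 39 38 40 37 47 51 49 50 203 207 207 207 58 40 38 39 41 86 88 89 89 90
262 88 87 64 38 36 36 37 35 36 35 133 134 135 117 36 39 37 36 38 39 35 91 112 122 130 124 116 107 87 108 119 128 128 120 112 72 40 41 39 40 49 50 50 80 195 197 199 199 36 40 37 39 41 39 41 87 87 89
275 125 103 46 42 39 37 36 36 42 202 211 213 213 213 81 39 37 39 39 39 39 95 116 129 134 130 123 111 90 111 124 132 132 124 118 85 42 43 52 53 54 52 50 121 202 202 203 204 204 38 39 39 39 38 46 48 127 130
```

Settled: the coil is now centred between the pads (column ~256). Closing.

```bash
python3 -m jog '[{"dx":-0.004,"dy":0,"dz":0.008,"ax":0,"ay":0,"az":0,"grip":-1},{"dx":-0.004,"dy":0,"dz":0.008,"ax":0,"ay":0,"az":0,"grip":-1},{"dx":-0.004,"dy":0,"dz":0.008,"ax":0,"ay":0,"az":0,"grip":-1},{"dx":-0.004,"dy":0,"dz":0.008,"ax":0,"ay":0,"az":0,"grip":-1},{"dx":-0.004,"dy":0,"dz":0.008,"ax":0,"ay":0,"az":0,"grip":-1}]' 80
```

```text
clock: 3.82
position: [0.5194, 0.216, 0.1024]
ee_rot: [0.0, 0.998, 0.066, 0.0]
contact_force: [-1.5, -0.1, 3.6]
width: 0.0127
gripper_force: 78.0
```

```bash
python3 -m jog '[{"dx":0,"dy":0,"dz":-0.06,"ax":0,"ay":0,"az":0,"grip":-1},{"dx":0,"dy":0,"dz":-0.18,"ax":0,"ay":0,"az":0,"grip":-1},{"dx":0,"dy":0,"dz":-0.3,"ax":0,"ay":0,"az":0,"grip":-1},{"dx":0,"dy":0,"dz":-0.44,"ax":0,"ay":0,"az":0,"grip":-1},{"dx":0,"dy":0,"dz":-0.56,"ax":0,"ay":0,"az":0,"grip":-1}]' 80
python3 -m jog '[{"dx":0,"dy":0,"dz":0,"ax":0,"ay":0,"az":0,"grip":-1},{"dx":0,"dy":0,"dz":0,"ax":0,"ay":0,"az":0,"grip":-1}]'
python3 - <<'E'
from h import *
T,s=pose(); a=grab("scene");b=grab("side")
g=T[:3,3]-np.array([0,0,-.0187]); print(g,T[:3,:3].round(4).tolist())
xa=T[:3,0]; leg=[g-.009*xa+[0,0,-k] for k in(.1115,.08,.05)]
ps=[[proj(d,p) for p in leg]+[proj(d,g)] for d in(a,b)]; print(np.round(ps,1).tolist())
ia=a["img"];ib=b["img"]; o=[]
for im,p in((ia,ps[0]),(ib,ps[1])):
    c=np.mean(p,0).astype(int); u0,v0=c[0]-40,c[1]-60; print(u0,v0)
    o.append(cv2.resize(im[v0:v0+120,u0:u0+80,::-1],(400,600),interpolation=2))
cv2.imwrite("pics/lift.png",np.hstack(o))
print("wish",T[:3,:3].T@(np.array([.517,-.1465,.245])-T[:3,3]))
E
```

```text
clock: 4.23
position: [0.5193, 0.2159, 0.2436]
ee_rot: [0.0, 0.998, 0.066, 0.0]
contact_force: [1.1, 0.4, -0.6]
width: 0.0127
gripper_force: 78.0
clock: 4.4
position: [0.5204, 0.2162, 0.2437]
ee_rot: [-0.0, 0.998, 0.066, 0.002]
contact_force: [-0.1, 0.3, -1.5]
width: 0.0128
gripper_force: 78.1
[0.52036436 0.21617057 0.26242716] [[0.9914, 0.1309, 0.0038], [0.1309, -0.9914, 0.001], [0.0039, -0.0005, -1.0]]
[[[282.8, 234.5], [283.6, 224.9], [284.4, 215.1], [281.8, 199.9]], [[200.9, 208.4], [199.7, 192.0], [198.5, 175.4], [190.4, 144.8]]]
243 158
157 120
wish [-0.05080101  0.35910925 -0.00163769]
```

View pics/lift.png

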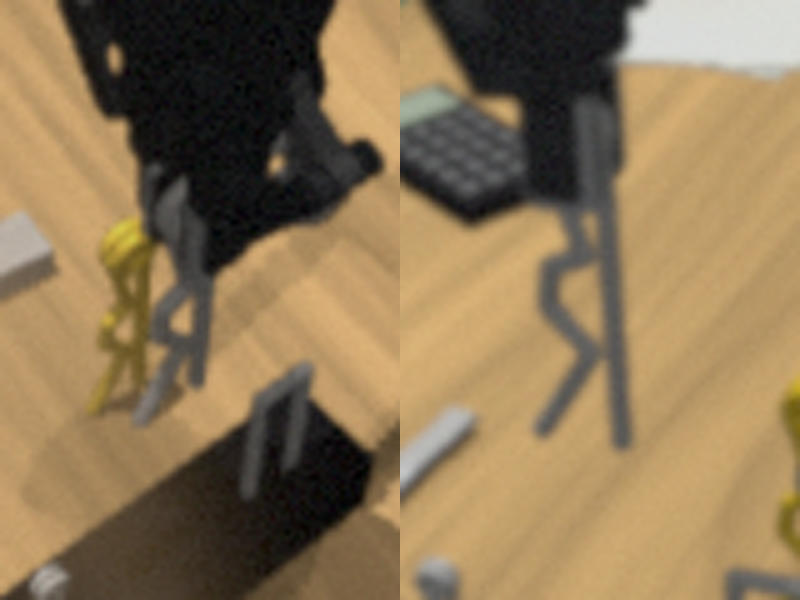

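Both views show the clip upright with its leg tip at scene (282.4,234.4) and side (201.4,209). Those are within a pixel of the prediction, so the straight leg sits 9 mm toward tool −x with no tilt.

```bash
python3 -m jog '[{"dx":-0.01,"dy":0.1,"dz":-0.02,"ax":0,"ay":0,"az":0.05,"grip":-1},{"dx":-0.03,"dy":0.25,"dz":-0.04,"ax":0,"ay":0,"az":0.12,"grip":-1},{"dx":-0.05,"dy":0.4,"dz":-0.04,"ax":0,"ay":0,"az":0.19,"grip":-1},{"dx":-0.07,"dy":0.56,"dz":-0.04,"ax":0,"ay":0,"az":0.25,"grip":-1},{"dx":-0.08,"dy":0.72,"dz":-0.04,"ax":0,"ay":0,"az":0.272,"grip":-1}]' 80
python3 - <<'E'
from h import *
T,s=pose(); print(np.degrees(np.arctan2(T[1,0],T[0,0])),T[:3,:3].T@(np.array([.5256,-.1491,.25])-T[:3,3])/.25)
E
```

```text
clock: 4.92
position: [0.5213, 0.0335, 0.2499]
ee_rot: [0.0, 0.989, -0.149, -0.002]
contact_force: [-0.2, 0.1, -0.6]
width: 0.0128
gripper_force: 78.2
-17.113297205861066 [ 2.31547723e-01  6.92992183e-01 -5.94518513e-04]
```

```bash
python3 -m jog '[{"dx":0.05,"dy":0.15,"dz":0,"ax":0,"ay":0,"az":0,"grip":-1},{"dx":0.1,"dy":0.3,"dz":0,"ax":0,"ay":0,"az":0,"grip":-1},{"dx":0.15,"dy":0.46,"dz":0,"ax":0,"ay":0,"az":0,"grip":-1},{"dx":0.2,"dy":0.6,"dz":0,"ax":0,"ay":0,"az":0,"grip":-1},{"dx":0.23,"dy":0.69,"dz":0,"ax":0,"ay":0,"az":0,"grip":-1}]' 80
python3 -m jog '[{"dx":0,"dy":0,"dz":0.07,"ax":0,"ay":0,"az":0,"grip":-1},{"dx":0,"dy":0,"dz":0.1,"ax":0,"ay":0,"az":0,"grip":-1},{"dx":0,"dy":0,"dz":0.1,"ax":0,"ay":0,"az":0,"grip":-1}]'
python3 - <<'E'
from h import *
T,s=pose(); a=grab("scene");b=grab("side")
g=T[:3,3]+np.array([0,0,.0187]); print(T[:3,3],np.degrees(np.arctan2(T[1,0],T[0,0])),T[2,:3].round(4))
tip=g-.009*T[:3,0]+[0,0,-.1115]; print("tip",tip)
o=[]
for d in(a,b):
    p=proj(d,tip); c=p.astype(int); u0,v0=c[0]-40,c[1]-60; print(p.round(1),u0,v0)
    o.append(cv2.resize(d["img"][v0:v0+120,u0:u0+80,::-1],(400,600),interpolation=2))
cv2.imwrite("pics/pre.png",np.hstack(o))
print("wish",T[:3,:3].T@(np.array([.5256,-.1491,.25])-T[:3,3])/.25)
E
```

```text
clock: 5.33
position: [0.5266, -0.1505, 0.2496]
ee_rot: [0.0, 0.989, -0.149, -0.002]
contact_force: [0.8, -0.4, -1.7]
width: 0.0128
gripper_force: 78.2
clock: 5.58
position: [0.5253, -0.1461, 0.2231]
ee_rot: [-0.001, 0.989, -0.148, -0.004]
contact_force: [0.4, -0.4, -1.3]
width: 0.0128
gripper_force: 78.4
[ 0.52528122 -0.14609524  0.22312861] -17.013260786284963 [-0.0088 -0.0013 -1.    ]
tip [ 0.51667542 -0.14346201  0.13040783]
[199.5 134.1] 159 74
[269.6 130.6] 229 70
wish [ 0.00378976  0.01098251 -0.10753721]
```

View pics/pre.png

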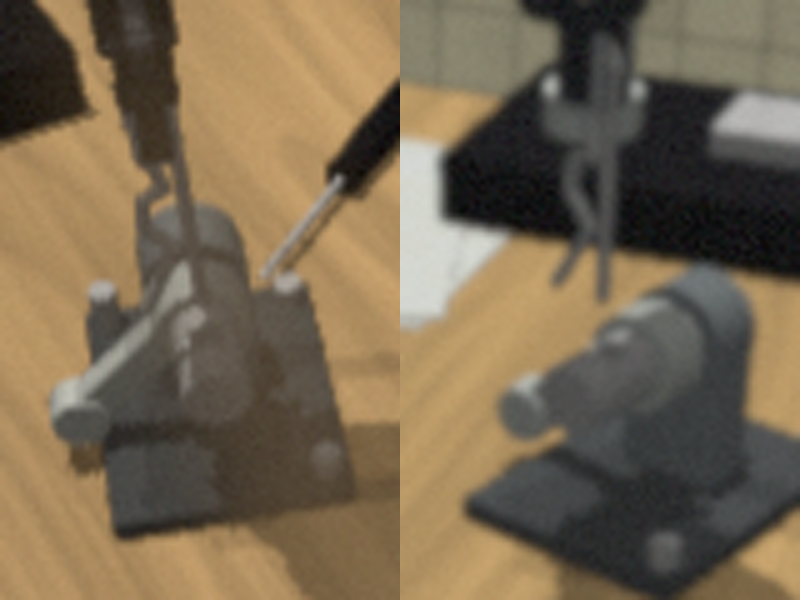

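The leg tip hangs above the hole mouth in both views: in scene the tip is over the shaft, and in side it is at crop (602,300) just up-left of the hole. I'll settle, lower to just above the mouth and check the pose.

```bash
python3 -m jog '[{"dx":0,"dy":0,"dz":0.03,"ax":0,"ay":0,"az":0,"grip":-1},{"dx":0,"dy":0,"dz":0.06,"ax":0,"ay":0,"az":0,"grip":-1},{"dx":0,"dy":0,"dz":0.06,"ax":0,"ay":0,"az":0,"grip":-1},{"dx":0,"dy":0,"dz":0.06,"ax":0,"ay":0,"az":0,"grip":-1},{"dx":0,"dy":0,"dz":0.06,"ax":0,"ay":0,"az":0,"grip":-1}]' 80
python3 - <<'E'
from h import *
T,s=pose(); print(T[:3,3],np.degrees(np.arctan2(T[1,0],T[0,0])),T[2,:3].round(4),T[:3,:3].T@(np.array([.5256,-.1491,.2])-T[:3,3])/.25)
a=grab("scene");b=grab("side");w=grab("wrist")
tip=T[:3,3]-.009*T[:3,0]+[0,0,.0187-.1115]; print(tip)
o=[]
for d,h in((a,30),(b,30),(w,30)):
    p=proj(d,tip if d is not w else [.517,-.1465,.105]); c=p.astype(int); u0,v0=c[0]-20,c[1]-h; print(p.round(1),u0,v0)
    o.append(cv2.resize(cv2.convertScaleAbs(d["img"][v0:v0+60,u0:u0+40,::-1],alpha=1.6),(266,400),interpolation=2))
cv2.imwrite("pics/pre2.png",np.hstack(o))
E
```

```text
clock: 6.1
position: [0.5279, -0.1467, 0.2123]
ee_rot: [0.0, 0.989, -0.147, 0.0]
contact_force: [-0.5, 0.0, -0.0]
width: 0.0129
gripper_force: 78.3
[ 0.52791015 -0.14669886  0.2123129 ] -16.931367225152012 [ 3.e-04  1.e-04 -1.e+00] [-0.0060597   0.01187275  0.04925112]
[ 0.51930026 -0.14407783  0.11950984]
[199.  137.7] 178 107
[268.4 134.5] 248 104
[260.6 200.4] 240 170
```

View pics/pre2.png

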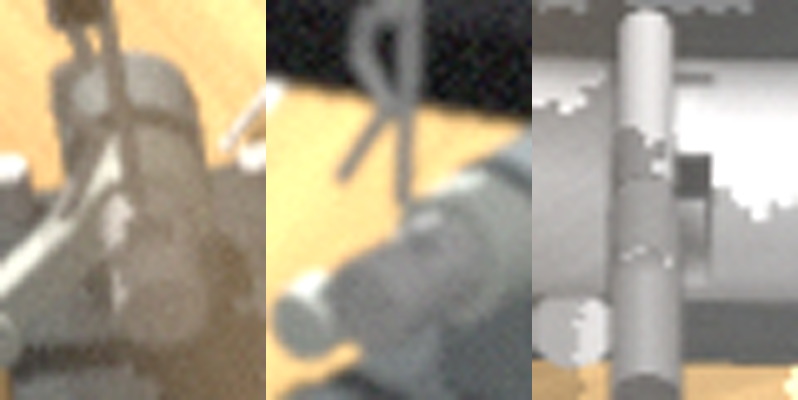

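The wrist crop shows the leg column at 645 (native 257) and the hole's right edge at 710, so the hole centre is about 2–2.5 mm toward tool +y. That agrees with the computed offset. In x the mouth is about 2 mm toward −x. I'll shift and enter.

```bash
python3 -m jog '[{"dx":-0.01,"dy":0.0105,"dz":0,"ax":0,"ay":0,"az":0,"grip":-1},{"dx":-0.01,"dy":0.0105,"dz":0.02,"ax":0,"ay":0,"az":0,"grip":-1},{"dx":-0.01,"dy":0.0105,"dz":0.05,"ax":0,"ay":0,"az":0,"grip":-1},{"dx":-0.01,"dy":0.0105,"dz":0.08,"ax":0,"ay":0,"az":0,"grip":-1},{"dx":-0.01,"dy":0.0105,"dz":0.1,"ax":0,"ay":0,"az":0,"grip":-1}]' 80
python3 -m jog '[{"dx":0,"dy":0,"dz":0,"ax":0,"ay":0,"az":0,"grip":-1},{"dx":0,"dy":0,"dz":0,"ax":0,"ay":0,"az":0,"grip":-1}]'
```

```text
clock: 6.67
position: [0.5239, -0.1486, 0.1857]
ee_rot: [-0.0, 0.989, -0.148, -0.001]
contact_force: [0.2, -0.6, -1.2]
width: 0.0127
gripper_force: 78.3
clock: 6.83
position: [0.5243, -0.1487, 0.1864]
ee_rot: [-0.0, 0.989, -0.148, -0.001]
contact_force: [0.1, -0.4, -0.7]
width: 0.0125
gripper_force: 78.3
```

```bash
python3 -m jog '[{"dx":0,"dy":0,"dz":0.02,"ax":0,"ay":0,"az":0,"grip":-1},{"dx":0,"dy":0,"dz":0.04,"ax":0,"ay":0,"az":0,"grip":-1},{"dx":0,"dy":0,"dz":0.06,"ax":0,"ay":0,"az":0,"grip":-1},{"dx":0,"dy":0,"dz":0.08,"ax":0,"ay":0,"az":0,"grip":-1},{"dx":0,"dy":0,"dz":0.1,"ax":0,"ay":0,"az":0,"grip":-1}]' 80
```

```text
clock: 7.25
position: [0.5261, -0.1494, 0.1627]
ee_rot: [0.001, 0.989, -0.148, 0.002]
contact_force: [1.5, -0.3, 4.0]
width: 0.0126
gripper_force: 78.8
```

```bash
python3 -m jog '[{"dx":0,"dy":0,"dz":0.02,"ax":0,"ay":0,"az":0,"grip":-1},{"dx":0,"dy":0,"dz":0.04,"ax":0,"ay":0,"az":0,"grip":-1},{"dx":0,"dy":0,"dz":0.06,"ax":0,"ay":0,"az":0,"grip":-1},{"dx":0,"dy":0,"dz":0.08,"ax":0,"ay":0,"az":0,"grip":-1},{"dx":0,"dy":0,"dz":0.1,"ax":0,"ay":0,"az":0,"grip":-1}]' 80
```

```text
clock: 7.67
position: [0.5247, -0.1488, 0.1363]
ee_rot: [-0.0, 0.989, -0.148, -0.0]
contact_force: [2.2, -0.5, -0.6]
width: 0.0128
gripper_force: 78.4
```

```bash
python3 -m jog '[{"dx":0,"dy":0,"dz":0.01,"ax":0,"ay":0,"az":0,"grip":-1},{"dx":0,"dy":0,"dz":0.02,"ax":0,"ay":0,"az":0,"grip":-1},{"dx":0,"dy":0,"dz":0.026,"ax":0,"ay":0,"az":0,"grip":-1},{"dx":0,"dy":0,"dz":0.026,"ax":0,"ay":0,"az":0,"grip":-1}]' 80
```

```text
clock: 8.0
position: [0.5244, -0.1486, 0.1301]
ee_rot: [-0.0, 0.989, -0.148, -0.0]
contact_force: [3.5, -0.8, -4.4]
width: 0.0128
gripper_force: 78.1
```

```bash
python3 -m jog '[{"dx":0,"dy":0,"dz":0.006,"ax":0,"ay":0,"az":0,"grip":-1},{"dx":0,"dy":0,"dz":0.01,"ax":0,"ay":0,"az":0,"grip":-1},{"dx":0,"dy":0,"dz":0.01,"ax":0,"ay":0,"az":0,"grip":-1}]' 80
python3 - <<'E'
from h import *
T,s=pose();a=grab("scene");b=grab("side")
o=[]
for d in(a,b):
    p=proj(d,[.518,-.147,.1]); c=p.astype(int); u0,v0=c[0]-40,c[1]-60; print(p.round(1),u0,v0)
    o.append(cv2.resize(cv2.convertScaleAbs(d["img"][v0:v0+120,u0:u0+80,::-1],alpha=1.5),(400,600),interpolation=2))
cv2.imwrite("pics/seat.png",np.hstack(o))
E
```

```text
clock: 8.25
position: [0.5257, -0.1491, 0.1296]
ee_rot: [0.0, 0.989, -0.148, 0.001]
contact_force: [2.4, -0.3, 5.4]
width: 0.0124
gripper_force: 79.4
[199.9 142.7] 159 82
[269.  141.5] 228 81
```

The force changed sign at head ≈ 58–59 mm above the axis, which is the hard stop, so the clip is seated. Releasing.

```bash
python3 -m jog '[{"dx":0,"dy":0,"dz":-0.004,"ax":0,"ay":0,"az":0,"grip":0},{"dx":0,"dy":0,"dz":-0.004,"ax":0,"ay":0,"az":0,"grip":0},{"dx":0,"dy":0,"dz":-0.004,"ax":0,"ay":0,"az":0,"grip":0},{"dx":0,"dy":0,"dz":-0.004,"ax":0,"ay":0,"az":0,"grip":0},{"dx":0,"dy":0,"dz":-0.004,"ax":0,"ay":0,"az":0,"grip":0}]' && python3 -m jog '[{"dx":0,"dy":0,"dz":-0.06,"ax":0,"ay":0,"az":0,"grip":0},{"dx":0,"dy":0,"dz":-0.15,"ax":0,"ay":0,"az":0,"grip":0},{"dx":0,"dy":0,"dz":-0.3,"ax":0,"ay":0,"az":0,"grip":0},{"dx":0,"dy":0,"dz":-0.42,"ax":0,"ay":0,"az":0,"grip":0},{"dx":0,"dy":0,"dz":-0.48,"ax":0,"ay":0,"az":0,"grip":0}]'
python3 - <<'E'
from h import *
a=grab("scene");b=grab("side")
o=[]
for d in(a,b):
    p=proj(d,[.518,-.147,.1]); c=p.astype(int); u0,v0=c[0]-40,c[1]-60; print(u0,v0,proj(d,[.5256,-.1491,.149]).round(1))
    o.append(cv2.resize(cv2.convertScaleAbs(d["img"][v0:v0+120,u0:u0+80,::-1],alpha=1.3),(400,600),interpolation=2))
cv2.imwrite("pics/fin.png",np.hstack(o))
E
```

```text
clock: 8.77
position: [0.5239, -0.1485, 0.1287]
ee_rot: [-0.0, 0.989, -0.148, -0.001]
contact_force: [-0.8, 0.8, -0.1]
width: 0.0427
gripper_force: 0.0
clock: 9.18
position: [0.5259, -0.1493, 0.253]
ee_rot: [0.001, 0.989, -0.147, 0.003]
contact_force: [0.7, -0.2, 1.1]
width: 0.0426
gripper_force: 0.0
159 82 [194.1 128.2]
228 81 [267.1 121.7]
```

View pics/fin.png

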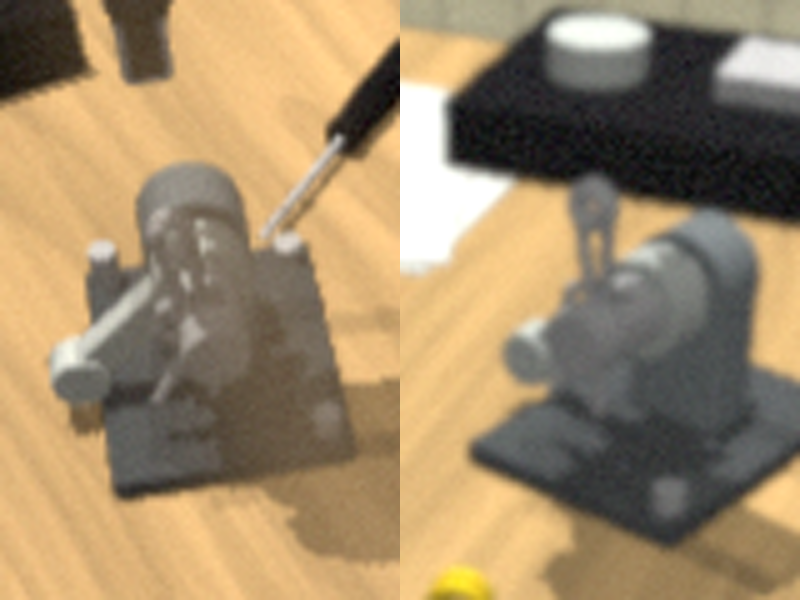

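The coil stands on the shaft at side (267,~121), which matches a seated head, and the gripper is clear of it. Handing in.

```bash
python3 -c "
from rig import manip; print(manip.sign_off())"
```

```text
the job is handed in; nothing more can be done
None
```

The large R-clip is through the cross-hole and seated against its hard stop on the fixture's shaft, released with the gripper clear; the small clip was not touched, and the job was handed in at about 9 s (no verdict was returned).

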